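Fix the anatomy model on its stand with the wing nut

ROBOT

A 7-joint arm with a two-finger parallel gripper is mounted at the origin on the work surface. World frame = base frame: x ahead of the robot, y to its left, z up, the work surface at z = 0. Lengths are in m, angles in rad, forces in N, time in s.
With the tool pointing down it reaches from about 0.35 to 0.775 m from the base axis. Payload 3.1 kg.
Tool frame: the origin (TCP) lies at the very end of the fingers, on their centre line; the grasp point (between the pads) lies 19 mm behind it; z points along the fingers, y is the line along which they close (so a half turn about z gives the same grasp; the last joint's range is limited). The gripper opens to 85 mm and grips with 20 to 120 N. Pads are 22 mm wide; open, the fingers measure 114 mm over their backs; the gripper's body (76 mm by 85 mm) begins 54 mm behind the grasp point. The pads swing forward as they close: fully open they stand 13 mm farther back than shut.
Start: joints at [1.087, 0.311, 0.014, 1.512, -0.004, 1.319, -0.027], TCP at [0.235, -0.497, 0.231] pointing down, gripper open.
Joint ranges: [-2.7, 2.7], [-0.3, 1.91], [-1.27, 1.3], [0.12, 2.57], [-1.44, 4.58], [0.2, 2.03], [-3.05, 3.05]. Speed limits (rad/s): [2.79, 2.79, 3.14, 3.14, 3.14, 3.14, 3.14].

INTERFACE

Orientations are given as a rotation vector (axis times angle).
In Python, from station import env gives the robot as it stands. The module is installed in compiled form; this text tells all that it offers. Calls block until the motion is done:
- env.move_to(position, orientation): joint-space move of the TCP to a pose.
- env.line_to(position, rotation=None, max_speed=0.15): straight line of the TCP; rotation=None keeps the orientation; max_speed is the mean speed in m/s.
- env.movej(angles): joint-space move.
- env.move_gripper(opening, grasp_force=None): finger opening in m; grasp_force is the grip in N (None keeps the last); returns when the fingers have stopped.
- env.dwell(seconds).
- env.solve_ik(position, orientation): joint angles nearest the present ones, or None.
- env.read_state(): the state.
- env.camera(name): name is "scene" or "top" or "wrist"; returns the picture (480x640x3 uint8, red, green, blue); there is no depth.
- env.camera_model(name): a dict with "camera_matrix" (3x3 intrinsics, pixels), "k1" (the pictures are not rectified: a ray, as slopes to the right and down, at radius r is drawn at 1 + k1 r^2 times it, then the intrinsics apply), "extrinsics" (4x4, takes a point from world to camera coordinates). Camera axes: x right, y down, z forward; pixel columns grow to the right and rows downward; lengths in m; the calibration is good to about 2 mm. A picture is of the moment at which its call begins: read the wrist's pose just before it. camera_model takes no time and is no camera call; for the wrist camera it gives the pose at the moment of the call.
A pose or a line that the arm cannot do raises env.MotionError and nothing moves.
- env.hand_in(): hands the job in; it is judged then, once.
Trained networks look in the newest picture that a camera, given by its name, has taken for a name from the list of things; names that differ only in an ending like _2 or _b are one class to them, and where a whole thing is asked for, a point or a joint stands for the part that bears it (a point fixed in the world has none). Each returns a list of dicts, best first, with "p" (0 to 1); they miss things now and then, are a little off and sometimes report something else, mostly with a low value. They report only what shows in the picture. A call takes as long as a camera call.
- env.trace(camera, thing): "pixels" (480x640 bool, what is visible of it) and "point" ([column, row] in pixels, amid what is visible of it).
- env.pinpoint(camera, thing): "point" ([column, row] in pixels: a listed point, or the origin of a listed thing).
The state is a dict: "t": time; "joint_positions": joint angles; "qd": joint speeds; "joint_efforts": joint torques, N m; "position": TCP position; "eef_rot": TCP orientation; "force": force on the tool from outside, world axes, zero at the start; "torque": the same for the moment, N m; "finger_gap": finger opening in m; "gripper_force": force on a finger pad.
Only numpy, scipy, OpenCV 4.12 (cv2) and the standard library are available. Lean on these libraries where they do the work, as an engineer would, in place of code of your own. Each camera call takes 0.05 s, during which the arm holds its last target. There are 200 camera calls.

TASK

On the yellow display stand, push the anatomy model's white foot all the way in under the blue wing nut until it stops, then run the loose wing nut fully down, clockwise seen from above, with fingertip strokes against the side of its wings. Work from beside the nut, without putting the fingers astride it or pinching it, do not shove, lift or tip the stand, leave the other things where they are, and finish with the hand clear.

Things in the scene. Friction and masses are not known exactly. Their poses are not given: they have to be found in the camera images.
- stand: yellow heavy board (3 kg, loose, on the counter), 160 mm (its x) x 320 mm (its y) x 20 mm; origin at the centre of its underside, z up. The flesh-coloured anatomy model (upright cut-away disc, 84 mm along y, 46 mm along x, top 112 mm above the counter) rides on a white sliding foot on it; the wing nut's upright axis is at x 0, y -90 mm of the stand.
- end_wall (a point): middle of the top edge of the inner (+y) face of the yellow end wall behind the nut: 72 mm above the counter, 37.5 mm from the nut's axis along the stand's -y, 3.5 mm beyond the wing tips. The wall is 70 mm wide along x, 14 mm thick. A finger does not fit between nut and wall: work the nut from the other sides.
- foot (a joint): slide of the white foot with the model, m: 0 = fully in, at its stop; negative = that far short of it (30 to 55 mm at the start). Grows as it is pushed along the stand's -y, towards the nut. About 2 N of friction; stays where left. Its forked plate is 60 mm wide, its top 28 mm above the counter, under the nut too.
- tab_face (a point): centre of the outer (+y) face of the white upright tab at the end of the foot: push here along the stand's -y. The tab is 56 mm wide along x, 9 mm thick, and stands from 28 to 72 mm above the counter; this point is 50 mm above the counter, and at x 0, y 80 mm of the stand when the foot is fully in. Axes as the stand's.
- nut_axis (a point): point on the wing nut's upright axis, 48 mm above the counter; it belongs to the stand and has the stand's axes. Around it the nut's round blue hub, 28 mm across, 30 to 49 mm above the counter when fully down, on a steel stud 10 mm thick that reaches 66 mm above the counter.
- wing_nut (a joint): turn of the blue wing nut, rad: 0 = fully down, at its stop on the foot's plate; negative = still to be turned (4 to 7 rad at the start). Grows clockwise seen from above; about 0.025 N m of friction; stays where left. It sits 4 mm higher for each turn still to go. Fully down, the wings lie along the stand's x, parallel to the end wall.
- wing_mid (a point): point in one of the nut's two opposite wings, 24 mm from its axis, half-way up; its x axis points outward along the wing, z up. At joint value q the wing points at angle -q from the stand's x (counter-clockwise from above). The blue wings are upright, 6 mm thick, reach 34 mm from the axis, and stand 38 to 58 mm above the counter when fully down.
- pill_bottle: small amber jar with a white lid, 32 mm across and 52 mm tall, standing on the stand beside the model; bystander; origin at the centre of its underside
- organ_piece: small red rounded teaching piece, 32 mm across and 30 mm tall, on the stand on the other side of the model; bystander; origin at the centre of its underside
- mug: white mug, 76 mm across, 90 mm tall; bystander; origin at the centre of its underside
- gel_bottle: clear bottle with a blue cap, 56 mm across, 130 mm tall; bystander; origin at the centre of its underside
- pill_box: pale paper box, 60 x 100 x 30 mm, lying flat; bystander; origin at the centre of its underside
- tape_roll: cream roll of tape, 70 mm across, 22 mm tall, lying flat; bystander; origin at the centre of its underside
- vitamin_jar: white jar with a green lid, 56 mm across, 85 mm tall; bystander; origin at the centre of its underside

How it is judged:
By the outcome, as a careful person would: the job done as asked, in the order asked, and still so for the second after the job is handed in, with the robot touching nothing.
It also fails if it takes over 66 s, if anything falls off the work surface, if the arm or the gripper's body presses on something with over 40 N, if the wrist force passes 120 N, or if a joint passes its speed limit or range.

## Working session

There is one attempt and no reset: what is moved stays moved. The work goes in short steps, each a Python script; the robot and the scene stay as the last script left them, time stands still between calls to the robot, and variables do not carry over. Pictures are saved under pics/ and viewed, at most 10 in all, crops included, and the job is handed in when it is done.

```bash
mkdir -p pics; cat > h.py <<'E'
from station import env
import numpy as np, cv2
from scipy.spatial.transform import Rotation as R
from scipy.optimize import least_squares
def snap(c):
    m=env.camera_model(c); im=env.camera(c); return m,im
def ray(m,px):
    K=np.array(m["camera_matrix"]);E=np.array(m["extrinsics"])
    d=cv2.undistortPoints(np.array([[px]],float),K,np.array([m["k1"],0,0,0.]))[0,0]
    Rm=E[:3,:3]; o=-Rm.T@E[:3,3]; v=Rm.T@np.array([d[0],d[1],1]); return o,v/np.linalg.norm(v)
def atz(m,px,z):
    o,v=ray(m,px); return o+v*(z-o[2])/v[2]
def tri(rs):
    A=0;b=0
    for o,v in rs:
        P=np.eye(3)-np.outer(v,v);A=A+P;b=b+P@o
    x=np.linalg.solve(A,b); return x,max(np.linalg.norm((np.eye(3)-np.outer(v,v))@(x-o)) for o,v in rs)
def proj(m,p):
    K=np.array(m["camera_matrix"]);E=np.array(m["extrinsics"])
    return cv2.projectPoints(np.array([p],float),cv2.Rodrigues(E[:3,:3])[0],E[:3,3],K,np.array([m["k1"],0,0,0.]))[0][0,0]
E
python3 - <<'E'
from h import *
np.set_printoptions(precision=4,suppress=True)
ms={}
ims=[]
for c in("scene","top"):
    m,im=snap(c);ms[c]=m;ims.append(im)
    cv2.imwrite(f"pics/{c}0.png",im[:,:,::-1])
T=["tab_face","nut_axis","end_wall","wing_mid","stand","pill_bottle","organ_piece","mug","gel_bottle","pill_box","tape_roll","vitamin_jar"]
z={"tab_face":.05,"nut_axis":.048,"end_wall":.072,"wing_mid":.06}
for t in T:
    r={}
    for c in ms:
        L=env.pinpoint(c,t); r[c]=L
        for d in L[:2]: print(t,c,round(d["p"],2),np.array(d["point"]),atz(ms[c],d["point"],z.get(t,0)))
    if r["scene"] and r["top"]: print("   tri",*tri([ray(ms[c],r[c][0]["point"]) for c in ms]))
print(env.read_state())
E
```

```text
tab_face scene 0.66 [366.1 212.3] [0.5752 0.1805 0.05  ]
tab_face top 0.57 [258.8 232.8] [0.5688 0.1844 0.05  ]
tab_face top 0.5 [177.3 257.2] [0.491  0.4203 0.05  ]
   tri [0.5694 0.1854 0.0423] 8.42202886260167e-05
nut_axis scene 0.76 [281.5 227. ] [ 0.5059 -0.0102  0.048 ]
nut_axis scene 0.69 [266.1 228.7] [ 0.4912 -0.0427  0.048 ]
nut_axis top 0.68 [327.5 255.3] [ 0.5099 -0.0152  0.048 ]
   tri [ 0.5103 -0.014   0.054 ] 0.001404831120367992
end_wall scene 0.59 [263.4 226.6] [ 0.5026 -0.0538  0.072 ]
end_wall scene 0.5 [286.7 233.7] [ 0.5495 -0.0206  0.072 ]
end_wall top 0.95 [341.8 259.4] [ 0.4986 -0.0559  0.072 ]
   tri [ 0.4994 -0.0544  0.0692] 0.0018022687849316315
wing_mid scene 0.61 [287.4 233.5] [ 0.5403 -0.014   0.06  ]
wing_mid top 0.63 [331.6 243.9] [ 0.5423 -0.026   0.06  ]
   tri [ 0.5441 -0.0215  0.0675] 0.004921512822402608
stand scene 0.68 [315.6 237.8] [0.5409 0.0606 0.    ]
stand top 0.55 [294.9 243.1] [0.5449 0.082  0.    ]
   tri [ 0.5404  0.0732 -0.0063] 0.010369903046271339
pill_bottle scene 0.75 [336.9 247.1] [0.5926 0.087  0.    ]
pill_bottle top 0.69 [327.2
[... 1109 characters left out ...]
0.    ]
vitamin_jar top 0.68 [339.1 258.7] [ 0.5026 -0.0498  0.    ]
vitamin_jar top 0.59 [311.4 168.9] [0.7685 0.04   0.    ]
   tri [ 0.5879  0.0344 -0.2122] 0.118755033739768
{'t': 1.3, 'joint_positions': array([ 1.0873,  0.3109,  0.014 ,  1.5115, -0.0044,  1.3192, -0.0272]), 'qd': array([-0.0015, -0.0003, -0.0007,  0.0011, -0.0004, -0.001 , -0.0005]), 'joint_efforts': array([ -0.0003, -37.9805,   0.1459, -23.0857,   0.0123,   0.0017,
         0.    ]), 'position': array([ 0.2352, -0.4972,  0.2313]), 'eef_rot': array([3.0652, 0.6885, 0.    ]), 'force': array([-0.1176, -0.7242, -0.7569]), 'torque': array([ 0.001 ,  0.021 , -0.0587]), 'gripper_force': 0.0, 'finger_gap': 0.08529176546347063}
```

View pics/scene0.png

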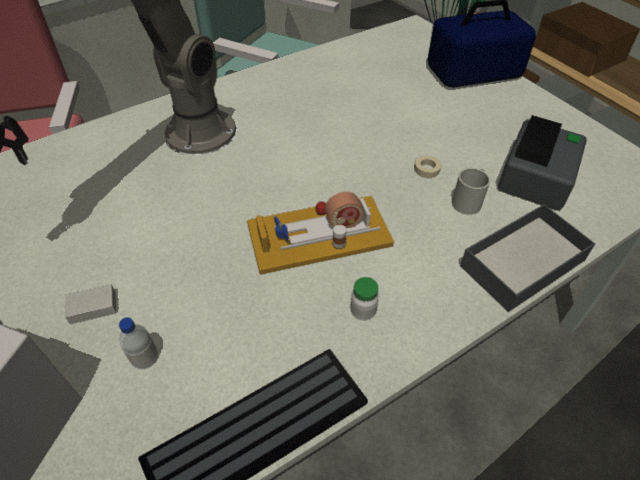

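View pics/top0.png

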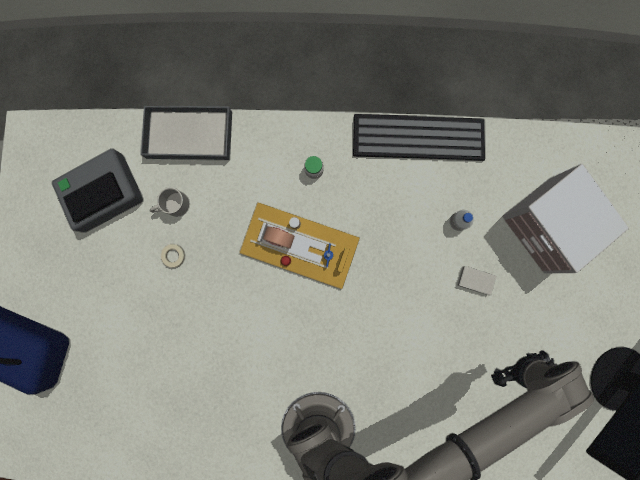

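The scene view shows the stand with the nut around (282,230) and the tab around (366,212). The top view shows the nut at (328,255) and the tab at (259,233), so the stand's yaw is about -16°. Next I'll refine this with the wrist camera.

```bash
cat >> h.py <<'E'
np.set_printoptions(precision=4,suppress=True)
def down(psi): return (R.from_euler('z',psi)*R.from_euler('x',np.pi)).as_rotvec()
E
python3 - <<'E'
from h import *
import pickle
data=[]
T=["tab_face","nut_axis","end_wall","wing_mid","pill_bottle","organ_piece"]
env.move_to([0.47,0.03,0.33],down(np.radians(80)))
print(env.read_state()["t"])
env.move_gripper(0.0)
for i,(p) in enumerate([[0.47,0.03,0.33],[0.50,-0.08,0.30],[0.47,0.12,0.30]]):
    if i: env.move_to(p,down(np.radians(80)))
    m,im=snap("wrist"); cv2.imwrite(f"pics/w{i}.png",im[:,:,::-1])
    for t in T:
        for d in env.pinpoint("wrist",t)[:2]:
            data.append((i,t,d["p"],ray(m,d["point"]))); print(i,t,round(d["p"],2),np.array(d["point"]))
    data.append((i,"model",1,m))
pickle.dump(data,open("d.pkl","wb"))
for t in T:
    b={}
    for i,tt,p,r in data:
        if tt==t and i not in b:b[i]=r
    if len(b)>1: print(t,sorted(b),*tri(list(b.values())))
s=env.read_state();print(s["t"],s["finger_gap"],s["joint_positions"])
E
```

```text
3.4
0 nut_axis 0.69 [365.8 216.1]
0 nut_axis 0.19 [430.7 104.5]
0 end_wall 0.83 [361.3 258.9]
0 end_wall 0.74 [386.4 214.8]
0 pill_bottle 0.64 [429.7 102.2]
0 organ_piece 0.67 [324.5  97.3]
1 nut_axis 0.86 [316.3 114.4]
1 end_wall 0.72 [312.3 161.6]
1 wing_mid 0.77 [341.5 111.9]
1 pill_bottle 0.31 [341.8 111.4]
2 tab_face 0.24 [336.7 186.8]
2 nut_axis 0.79 [378.5 304.5]
2 nut_axis 0.21 [598.3 205.7]
2 end_wall 0.63 [374.4 350.8]
2 wing_mid 0.82 [401.9 303.6]
2 pill_bottle 0.57 [444.9 189.6]
2 organ_piece 0.7 [337.1 185.6]
nut_axis [0, 1, 2] [ 0.5122 -0.015   0.0479] 0.0017900312070191651
end_wall [0, 1, 2] [ 0.5004 -0.0534  0.0699] 0.001384276121067913
wing_mid [1, 2] [ 0.5344 -0.017   0.0503] 0.0011619582802770618
pill_bottle [0, 1, 2] [0.5756 0.0522 0.0273] 0.08053046789474014
organ_piece [0, 2] [0.4913 0.1095 0.018 ] 0.0008006678789033049
6.5833 -0.0002785098584109541 [ 0.3536  0.2182 -0.7711  1.5264  0.1523  1.4591 -0.5994]
```

View pics/w0.png

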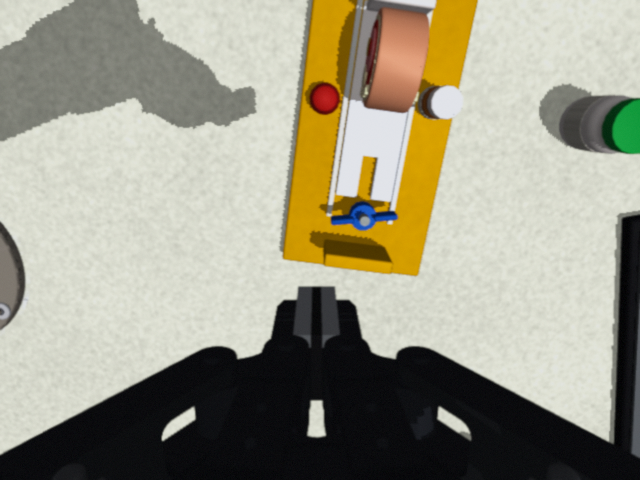

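View pics/w1.png

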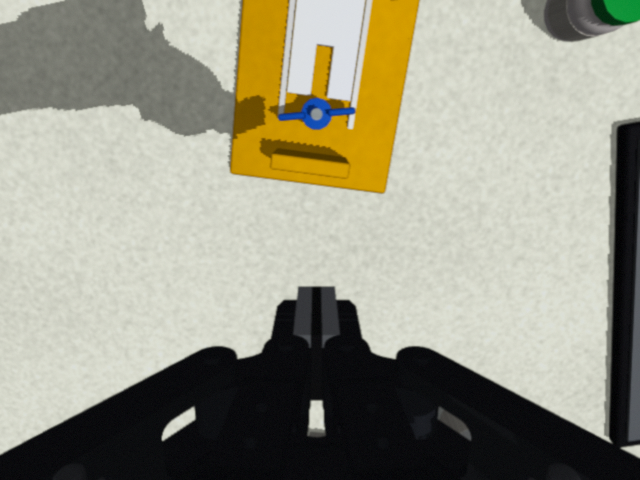

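Picture w1 shows the nut at (316,114) with wings about 11° CCW of the stand's x, so q is about -6.48. It also shows the stand's near edge from (231,173) to (386,192). Now the remaining view, plus a corner check.

```bash
python3 - <<'E'
from h import *
import pickle
data=pickle.load(open("d.pkl","rb"))
M={i:r for i,t,p,r in data if t=="model"}
for i,cs in((0,[(285,258),(419,275)]),(1,[(231,173),(386,192)])):
    a,b=[atz(M[i],c,.02)[:2] for c in cs]; d=b-a
    x=d/np.linalg.norm(d);y=np.array([-x[1],x[0]])
    print(i,a,b,np.linalg.norm(d),np.degrees(np.arctan2(d[1],d[0])),"nut",(a+b)/2+.07*y)
for i,a,b in((1,(281,117),(353,111)),(0,(334,220),(396,215))):
    a,b=[atz(M[i],c,.062)[:2] for c in (a,b)];d=b-a
    print("wing",np.linalg.norm(d),np.degrees(np.arctan2(d[1],d[0])),(a+b)/2)
E
```

```text
0 [ 0.4181 -0.0555] [ 0.567  -0.1031] 0.1562926538884507 -17.71073517920196 nut [ 0.5139 -0.0126]
1 [ 0.4162 -0.0567] [ 0.5671 -0.1033] 0.15788420865412525 -17.162639948207364 nut [ 0.5123 -0.0131]
wing 0.06283693831335024 -5.518655690245992 [ 0.5113 -0.0149]
wing 0.06257910110168861 -5.212174995137911 [ 0.5119 -0.0122]
```

View pics/w2.png

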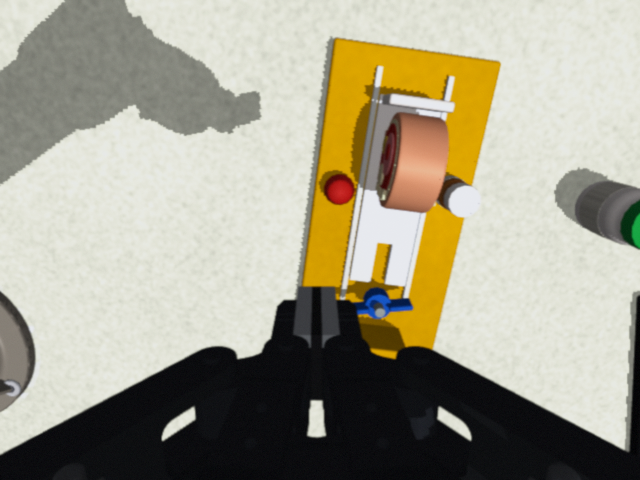

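w2 shows the stand's far corners at (333,38) and (499,62), the tab's top outer edge from (386,97) to (454,104), the bottle at (461,200) and the organ piece at (340,189).

```bash
python3 - <<'E'
from h import *
import pickle
data=pickle.load(open("d.pkl","rb"))
M={i:r for i,t,p,r in data if t=="model"}
c,d=[atz(M[2],p,.02)[:2] for p in((333,38),(499,62))]
a,b=np.array([.4171,-.0561]),np.array([.567,-.1032])
u=(c+d-a-b)/2; print(np.linalg.norm(u),np.degrees(np.arctan2(u[1],u[0]))-90,np.linalg.norm(d-c),np.degrees(np.arctan2(*(d-c)[::-1])))
yaw=np.arctan2(u[1],u[0])-np.pi/2; ctr=(a+b+c+d)/4
Rz=np.array([[np.cos(yaw),-np.sin(yaw)],[np.sin(yaw),np.cos(yaw)]])
print("ctr",ctr,"nut",ctr+Rz@[0,-.09])
for p in((386,97),(454,104)): print("tab",Rz.T@(atz(M[2],p,.072)[:2]-ctr))
for n,p,z in(("bottle",(461,200),.052),("organ",(340,189),.015),("nut",(379,306),.062)): print(n,Rz.T@(atz(M[2],p,z)[:2]-ctr))
# IK check
nut=ctr+Rz@[0,-.09]
for th in (150,100,60,0,-40):
    t=np.radians(th); P=nut+Rz@(np.array([[np.cos(t),-np.sin(t)],[np.sin(t),np.cos(t)]])@[.031,.016])
    print(th,env.solve_ik([*P,.042],down(t+yaw+np.pi/2)))
for ps in (0,90,180): print(ps,env.solve_ik([*(ctr+Rz@[0,.15]),.045],down(yaw+np.radians(ps))))
E
```

```text
0.31590199061991914 -16.90029075093328 0.15717615964891463 -17.58498433336406
ctr [0.538  0.0715] nut [ 0.5118 -0.0146]
tab [-0.0297  0.1115]
tab [0.0282 0.1128]
bottle [0.0595 0.0288]
organ [-0.0528  0.0189]
nut [-0.0022 -0.085 ]
150 [ 0.7268  0.5897 -1.0074  1.9193  0.6051  0.9729  1.7576]
100 [ 0.5675  0.5587 -0.8494  1.867   0.5116  0.9492  0.9348]
60 [ 0.4811  0.5641 -0.7427  1.805   0.4596  0.953   0.2943]
0 [ 0.4054  0.5559 -0.577   1.7471  0.3627  0.9466 -0.6128]
-40 [ 0.3899  0.5308 -0.4905  1.7582  0.3025  0.9281 -1.2196]
0 [-0.1159  0.6446 -0.4015  1.5308  0.2786  1.0231 -2.4567]
90 [ 0.0548  0.713  -0.682   1.5233  0.4864  1.08   -1.0352]
180 [ 0.1548  0.7815 -0.8679  1.5192  0.633   1.1395  0.4356]
```

```bash
cat >> h.py <<'E'
yaw=np.radians(-17.1); nut=np.array([.512,-.0145])
def r2(t): return np.array([[np.cos(t),-np.sin(t)],[np.sin(t),np.cos(t)]])
ctr=nut-r2(yaw)@[0,-.09]
def W(x,y,z): return np.array([*(ctr+r2(yaw)@[x,y]),z])   # stand -> world
def F(s=None):
    s=s or env.read_state(); f=np.array(s["force"]); return np.array([*(r2(yaw).T@f[:2]),f[2]])
E
python3 - <<'E'
from h import *
o=down(yaw+np.pi/2)
env.move_to(W(0,.148,.16),o)
env.line_to(W(0,.145,.046),max_speed=.25)
env.dwell(.1);f0=F();print(f0,env.read_state()["t"])
env.line_to(W(0,.100,.046),max_speed=.08)
y=.100;print(F()-f0)
while y>.082:
    y-=.0015; env.line_to(W(0,y,.046),max_speed=.05); 
    s=env.read_state(); f=F(s)-f0; a=r2(yaw).T@(s["position"][:2]-ctr); print(round(y,4),a,f,round(s["t"],2))
    if f[1]>4.5: break
m,im=snap("wrist");cv2.imwrite("pics/p.png",im[:,:,::-1])
E
```

```text
[-0.94   -0.0235  0.5519] 8.1167
[ 0.1506 -0.2581 -0.9557]
0.0985 [-0.      0.0984] [-0.0173 -0.3318 -0.226 ] 9.07
0.097 [-0.0001  0.097 ] [ 1.1761  0.1999 -1.6861] 9.32
0.0955 [-0.0001  0.0962] [ 0.7962  1.9402 -1.6327] 9.57
0.094 [-0.0001  0.0942] [ 1.2928  1.7657 -0.8852] 9.82
0.0925 [-0.0001  0.0924] [ 0.2602  2.1054 -0.5307] 10.07
0.091 [-0.0001  0.0908] [0.4601 1.6113 0.6328] 10.32
0.0895 [-0.0001  0.0902] [ 1.2173  3.3907 -1.4531] 10.57
0.088 [-0.0001  0.0902] [ 2.2381  5.7906 -2.8493] 10.82
```

```bash
python3 - <<'E'
from h import *
env.line_to(W(0,.105,.046),max_speed=.15)
env.line_to(W(0,.135,.14),max_speed=.3)
env.move_to(W(-.03,-.05,.27),down(yaw+np.pi/2))
m,im=snap("wrist");cv2.imwrite("pics/q.png",im[:,:,::-1])
cv2.imwrite("pics/qc.png",cv2.resize(im[:320,160:560],(800,640)[:2] if 0 else (750,600))[:,:,::-1])
for n,p in(("tab",(.028,.08,.072)),("tab",(-.028,.08,.072)),("nut",(0,-.09,.062)),("wall",(0,-.1275,.072)),("c",(-.08,.16,.02)),("c",(.08,.16,.02)),("c",(-.08,-.16,.02)),("c",(.08,-.16,.02))): print(n,proj(m,W(*p)))
for t in("tab_face","nut_axis","end_wall","wing_mid"): print(t,[(round(d["p"],2),d["point"],r2(yaw).T@(atz(m,d["point"],dict(tab_face=.05,nut_axis=.048,end_wall=.072,wing_mid=.052)[t])[:2]-ctr)) for d in env.pinpoint("wrist",t)[:2]])
print(env.read_state()["t"])
E
```

```text
tab [397.5726  25.793 ]
tab [321.3574  25.7075]
nut [352.5394 241.6542]
wall [352.383  285.9626]
c [256.1302 -71.6348]
c [455.8837 -71.4052]
c [268.6464 294.3267]
c [426.1234 294.4663]
tab_face [(0.84, [358.4, 32.0], array([0.0013, 0.0792]))]
nut_axis [(0.64, [352.0, 236.5], array([ 0.0007, -0.0897])), (0.59, [355.8, 33.6], array([-0.0005,  0.0783]))]
end_wall [(0.8, [351.2, 289.1], array([-0.001 , -0.1305]))]
wing_mid [(0.72, [379.8, 230.6], array([ 0.0249, -0.0829]))]
12.775
```

View pics/q.png

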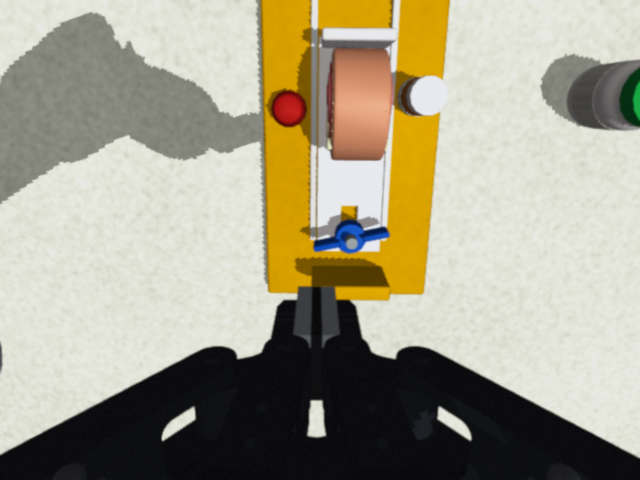

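Tab_face reads y=0.079, so the foot is fully in, and the stand still matches the predicted pixels (nut at (351,240)). The wings are about 12° CCW. First stroke: 12° to -40°.

```bash
cat >> h.py <<'E'
def pose(th,off,rad=.031,z=.043):
    t=np.radians(th); p=np.array([0,-.09])+r2(t)@[rad,off]
    return W(p[0],p[1],z),down(t+yaw+np.pi/2)
def enter(th,off=.022):
    p,o=pose(th,off,z=.10); env.move_to(p,o); env.dwell(.1); f0=F()
    for z in(.06,.05,.043):
        env.line_to(pose(th,off,z=z)[0],max_speed=.15); f=F()-f0
        if f[2]>4: print("bump",z,f); return None
    return f0
def stroke(a,b,f0,step=12,off=.0132,fmax=8):
    n=max(1,int(np.ceil((a-b)/step)))
    p,o=pose(a,off); env.line_to(p,o,max_speed=.06)
    for th in np.linspace(a,b,n+1)[1:]:
        p,o=pose(th,off); env.line_to(p,o,max_speed=.07); s=env.read_state(); f=F(s)-f0
        fl=r2(np.radians(th)).T@f[:2]   # radial, tangential (reaction +)
        print(round(th,1),"rad/tan",fl,"fz",round(f[2],2),"t",round(s["t"],2))
        if np.linalg.norm(f)>fmax: print("STOP");break
    return th
def leave(th,off=.0132):
    env.line_to(pose(th,off+.006)[0],max_speed=.1); env.line_to(pose(th,off+.008,z=.10)[0],max_speed=.25)
def look(name,th=None):
    env.move_to(W(-.03,-.05,.27),down(yaw+np.pi/2)); m,im=snap("wrist"); cv2.imwrite(f"pics/{name}.png",im[:,:,::-1])
    hsv=cv2.cvtColor(im,cv2.COLOR_RGB2HSV); c=proj(m,W(0,-.09,.060)); 
    k=cv2.inRange(hsv,(105,120,40),(130,255,255)); ys,xs=np.nonzero(k); q=np.hypot(xs-c[0],ys-c[1]); sel=(q<55)
    P=np.array([r2(yaw).T@(atz(m,(x,y),.058)[:2]-ctr) for x,y in zip(xs[sel],ys[sel])])-[0,-.09]
    d=np.linalg.norm(P-np.median(P,0)*0,axis=1); Q=P[d>.018]; C=np.cov(P[d<.04].T); v=np.linalg.eigh(C)[1][:,1]
    print("wing axis deg mod180",np.degrees(np.arctan2(v[1],v[0]))%180,"n",len(P),"maxr",d.max(),"mean",P.mean(0))
    for t in("nut_axis","end_wall","tab_face"): print(t,[(round(d["p"],2),r2(yaw).T@(atz(m,d["point"],dict(tab_face=.05,nut_axis=.048,end_wall=.072)[t])[:2]-ctr)) for d in env.pinpoint("wrist",t)[:1]])
    print("t",env.read_state()["t"])
E
python3 - <<'E'
from h import *
look("a")
f0=enter(13)
if f0 is not None:
    th=stroke(13,-40,f0); leave(th); look("b")
E
```

```text
wing axis deg mod180 11.728235071077933 n 1096 maxr 0.03443792225454203 mean [-0.0019  0.0034]
nut_axis [(0.95, array([ 0.0014, -0.0918]))]
end_wall [(0.67, array([-0.0024, -0.1282]))]
tab_face [(0.88, array([0.001 , 0.0774]))]
t 13.225
2.4 rad/tan [-0.977  -0.0382] fz 0.12 t 15.62
-8.2 rad/tan [ 0.666  -0.7693] fz -0.91 t 15.96
-18.8 rad/tan [ 0.1256 -0.4951] fz 0.54 t 16.29
-29.4 rad/tan [-0.4216 -0.5147] fz -0.33 t 16.62
-40.0 rad/tan [-0.4252 -1.1503] fz -0.1 t 16.96
wing axis deg mod180 137.90938248820888 n 989 maxr 0.03623537134008195 mean [-0.0023  0.0036]
nut_axis [(0.63, array([-0.0023, -0.0909]))]
end_wall [(0.63, array([ 0.0007, -0.1287]))]
tab_face [(0.63, array([0.0014, 0.0789]))]
t 18.5583
```

The stroke worked: the wing axis went from 12° to -42°. Now the full half-turn.

```bash
python3 - <<'E'
from h import *
f0=enter(139)
if f0 is not None:
    th=stroke(139,-40,f0,15); leave(th); look("c")
E
```

```text
124.1 rad/tan [0.293  1.5891] fz 0.31 t 22.13
109.2 rad/tan [0.7863 0.9691] fz 0.7 t 22.54
94.2 rad/tan [0.7795 1.2895] fz -0.51 t 22.95
79.3 rad/tan [-0.7226  0.0934] fz 0.36 t 23.36
64.4 rad/tan [-0.9535  0.528 ] fz 0.83 t 23.77
49.5 rad/tan [-0.5734  1.0292] fz -0.06 t 24.18
34.6 rad/tan [-0.8794  0.4393] fz 0.26 t 24.58
19.7 rad/tan [-0.0803  0.2479] fz 0.73 t 24.99
4.8 rad/tan [-0.4796 -0.5995] fz 1.03 t 25.4
-10.2 rad/tan [-0.953  -0.0241] fz -0.3 t 25.81
-25.1 rad/tan [-0.1234 -0.4522] fz -0.03 t 26.22
-40.0 rad/tan [-0.919 -1.032] fz -0.24 t 26.62
wing axis deg mod180 138.20137421740233 n 972 maxr 0.03645792045865612 mean [-0.0024  0.0042]
nut_axis [(0.63, array([-0.0021, -0.0894]))]
end_wall [(0.75, array([ 0.0001, -0.1286]))]
tab_face [(0.62, array([-0.0012,  0.0775]))]
t 28.225
```

View pics/c.png

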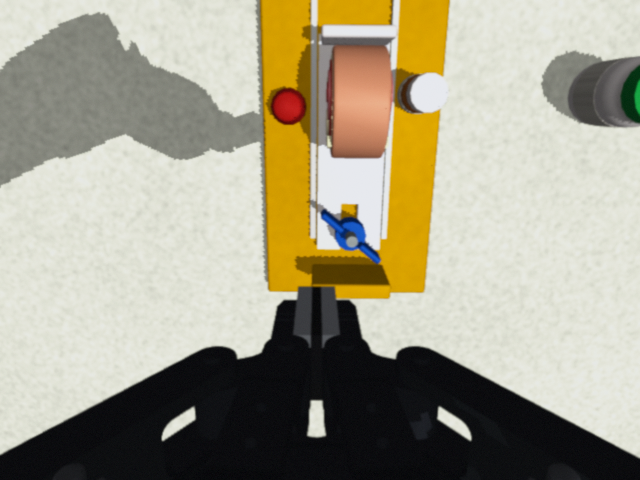

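The nut at (351,235) has its wings at -42°, and the stand and bystanders haven't moved. Now the last stroke, with small steps near the stop.

```bash
python3 - <<'E'
from h import *
f0=enter(139)
if f0 is not None:
    stroke(139,7,f0,15)
    p,o=pose(7,.0132); env.dwell(.2); g0=F(); print("base",g0-f0)
    for th in np.arange(5.5,-5.1,-1.0):
        p,o=pose(th,.0132); env.line_to(p,o,max_speed=.05); env.dwell(.1)
        f=np.mean([F() for _ in range(3)],0)-f0; s=env.read_state(); a=r2(yaw).T@(s["position"][:2]-ctr); print(th,f,(a-r2(yaw).T@(p[:2]-ctr))*1e3,round(s["t"],2))
        if f[1]>4: break
    leave(th); look("e")
E
```

```text
124.3 rad/tan [ 0.1251 -0.6064] fz 0.5 t 31.9
109.7 rad/tan [-0.9025 -0.1644] fz 1.04 t 32.31
95.0 rad/tan [-0.1394 -0.5077] fz 0.19 t 32.72
80.3 rad/tan [-0.1129 -1.1859] fz 1.11 t 33.12
65.7 rad/tan [-0.0086 -1.2975] fz 0.11 t 33.53
51.0 rad/tan [ 0.2697 -0.5378] fz 1.13 t 33.94
36.3 rad/tan [ 0.4276 -0.0058] fz 1.16 t 34.35
21.7 rad/tan [0.5508 0.5516] fz -0.86 t 34.76
7.0 rad/tan [ 0.1801 -0.1844] fz 1.24 t 35.17
base [0.1353 0.7855 0.305 ]
5.5 [ 0.3658  0.618  -0.5923] [-0.1459  0.1809] 35.72
4.5 [0.6885 0.0755 1.1426] [-0.1191  0.0804] 36.07
3.5 [-0.1883  0.4309  0.8914] [ 0.0467 -0.0615] 36.42
2.5 [0.2376 0.8598 0.1986] [ 0.0499 -0.0568] 36.77
1.5 [ 0.2854 -0.3938 -0.2598] [ 0.0622 -0.0407] 37.12
0.5 [-0.3233 -0.3525  0.0488] [ 0.0478 -0.0256] 37.47
-0.5 [ 0.9198 -0.2468 -0.4761] [ 0.0597 -0.0208] 37.82
-1.5 [0.8827 1.1731 0.0409] [0.0372 0.2645] 38.17
-2.5 [0.2606 2.834  0.1887] [0.0107 0.5928] 38.52
-3.5 [ 0.5289  4.3967 -0.5667] [-0.0023  0.8342] 38.87
wing axis deg mod180 178.6959972941982 n 1063 maxr 0.034119031453758566 mean [-0.0023  0.0047]
nut_axis [(0.66, array([-0.0008, -0.092 ]))]
end_wall [(0.86, array([ 0.0004, -0.1285]))]
tab_face [(0.78, array([-0.002 ,  0.0809]))]
t 40.45
```

View pics/e.png

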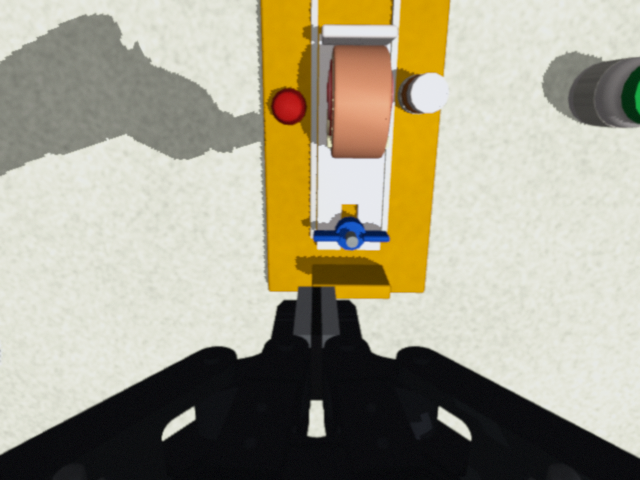

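The picture shows the wings level at (351,237), parallel to the wall. The stop was felt at about 0°, and the foot, stand and bystanders haven't moved.

```bash
python3 -c "
from h import *
print(env.hand_in())"
```

```text
the job is handed in; nothing more can be done
None
```

I pushed the foot in to its stop and ran the wing nut fully down, ending parallel to the wall with the stop felt at about 0°. The stand and the things on it showed no movement in the pictures, and I handed in with the hand clear at about 40 s.

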